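# Bolt the red torch case past its spring safety catch

## Robot

A 6-joint arm with a two-finger parallel gripper is mounted at the origin on the work surface. World frame = base frame: x ahead of the robot, y to its left, z up, the work surface at z = 0. Lengths are in m, angles in rad, forces in N, time in s.
With the tool pointing down it reaches from about 0.25 to 0.775 m from the base axis. Payload 4 kg.
Tool frame: the origin (TCP) lies at the centre of the arm's flange, where the gripper is bolted on; the fingertips stand 199 mm ahead of it and the grasp point (between the pads) lies 180 mm ahead of it (robot.tcp_to_tips is the z of the fingertips in the tool frame, in m); z points along the fingers, y is the line along which they close (so a half turn about z gives the same grasp; the last joint's range is limited). The gripper opens to 94 mm and grips with 3 to 60 N. Pads are 16 mm wide; open, the fingers measure 119 mm over their backs; the gripper's body (75 mm by 177 mm) begins 78 mm behind the grasp point.
Start: joints at [-1.297, 0.087, 1.371, -0, 1.684, -0.103], TCP at [0.202, -0.511, 0.405] pointing down, gripper open.
Joint ranges: [-3.1, 3.1], [-0.76, 2.03], [0.27, 2.55], [-1.08, 4.22], [0.17, 2.65], [-2.57, 2.57]. Speed limits (rad/s): [2.79, 2.79, 3.14, 3.14, 3.14, 3.14].

## Interface

Orientations are given as [roll, pitch, yaw] about the fixed x, y, z axes, in that order (R = Rz(yaw) Ry(pitch) Rx(roll)).
In Python, from bench import robot gives the robot as it stands.
- The arm moves only by the tool play_rows, never from a script. Its arguments are lists of equal length, an entry for each row: "translation": the shift along the tool's x, y, z scaled (see below), a list of three; "twist": the turn, a rotation vector about the tool's x, y, z scaled (see below), a list of three; "gripper": the opening, from -1 (shut) to 1 (fully open). A call has 1 to 8 rows; each row shifts and turns the commanded pose from where the row before left it, along the tool's axes as they then stand; what a row does not reach is not made up. The controller multiplies each number of a shift by 0.04 m and each number of a turn by 0.1 rad. A row lasts 1/10 s, in which the tool goes at most 50 mm and 8.59 degrees, less where a joint would pass 70% of its speed; a pose out of reach is approached as far as the arm can. A call with a number of a shift or a turn outside -1 to 1 is refused whole. A call with a gripper value outside its range is refused whole. The fingers move at their own pace and stop on an object; the grip force is fixed at half the most. Time passes only in rows, so rows that do not move let the fingers close. It gives the time, the measured TCP pose, the force, the opening and the grip force at its end, in the units of the state.
- robot.get_obs(): the state, without advancing time (a new reading comes with each control period).
- robot.snapshot(name): name is "scene" or "top"; returns the picture (480x640x3 uint8, red, green, blue); there is no depth.
- robot.camera_model(name): a dict with "camera_matrix" (3x3 intrinsics, pixels), "rvec" (rotation vector, rad) and "tvec" (3), from world to camera coordinates, as OpenCV has them. Camera axes: x right, y down, z forward; pixel columns grow to the right and rows downward; lengths in m; the calibration is good to about 2 mm. A picture is of the moment at which its call begins. camera_model takes no time and is no camera call.
- robot.close_job(): hands the job in; it is judged then, once.
Trained networks look in the newest picture that a camera, given by its name, has taken for a name from the list of things; names that differ only in an ending like _2 or _b are one class to them, and where a whole thing is asked for, a point or a joint stands for the part that bears it (a point fixed in the world has none). Each returns a list of dicts, best first, with "score" (0 to 1); they miss things now and then, are a little off and sometimes report something else, mostly with a low value. They report only what shows in the picture. A call takes as long as a camera call.
- robot.recognise(name, camera): "centre" ([x, y, z] in m, in world coordinates, good to about 4 mm: the middle of the surface that is visible of it).
- robot.spot_point(name, camera): "centre" ([x, y, z] in m, in world coordinates, good to about 4 mm: a listed point, or the origin of a listed thing).
The state is a dict: "time": time; "joint_positions": joint angles; "qvel": joint speeds; "joint_torque": joint torques, N m; "tool_pos": TCP position; "ee_rot": TCP orientation; "wrist_force": force on the tool from outside, world axes, zero at the start; "wrist_torque": the same for the moment, N m; "width": finger opening in m; "finger_force": force on a finger pad.
Only numpy, scipy, OpenCV 4.12 (cv2) and the standard library are available. Lean on these libraries where they do the work, as an engineer would, in place of code of your own. Each camera call takes 0.05 s, during which the arm holds its last target. There are 200 camera calls.

## Task

Bolt the red case shut: hold its yellow spring catch bar down with one fingertip and, keeping it down all the way, push the bolt's black knob along with the other fingertip until the bolt is fully home in the brass keeper. Then take the hand away so that the catch springs up again and locks the bolt. Only press and push: pick nothing up, leave the blue case's bolt and catch as they are, and do not disturb the loose things standing about.

Things in the scene. Friction and masses are not known exactly. Their poses are not given: they have to be found in the camera images.
- red_case: Flat red steel case, 190 (its x) x 240 (y) x 60 mm high, fixed to the bench. Origin: centre of its underside, z up. On top: a bolt that slides along the case's +y at x = -20 mm (bar and comb up to 78 mm above the bench, guides at y = -52 and +40 mm up to 82 mm, brass keeper at y = 78 mm), and beside it a yellow spring catch bar. The one to be bolted.
- red_knob (a point): Centre of the top of the black bolt knob, 112 mm above the bench; moves with the bolt. Knob: 22 mm (case x) by 16 mm (y) over its top 12 mm, 16 x 14 mm below, 34 mm tall above the bar. At case x = -20 mm; y = -30 mm with the bolt drawn, +15 mm when home. It is pushed on its -y side, towards +y.
- red_bolt (a joint): Bolt slide, m: 0 = drawn, grows along the case's +y to 0.045 = fully home in the keeper. It resists with about 1.5 N and stays where it is left.
- red_catch_top (a point): Centre of the top face of the yellow catch bar: case x = 45 mm, y = -27.5 mm, 98 mm above the bench when up; moves with it. The bar is 30 mm wide (case x) and 125 mm long (y), parallel to the bolt, with 39 mm of free room in x between it and the knob. A fingertip can slide along it.
- red_catch (a joint): Catch travel, m: 0 = up (its tooth stands in the bolt's comb and locks it), grows downward to 0.012 = bottomed. 3 N starts it, 9 N bottoms it. The bolt is free while it is over 0.006 down; let go part-way, it springs up in the next notch (every 15 mm) and locks the bolt.
- blue_case: Flat blue steel case, 190 (its x) x 240 (y) x 60 mm high, fixed to the bench. Origin: centre of its underside, z up. On top: a bolt that slides along the case's +y at x = -20 mm (bar and comb up to 78 mm above the bench, guides at y = -52 and +40 mm up to 82 mm, brass keeper at y = 78 mm), and beside it a yellow spring catch bar. A look-alike to leave alone; which case is on the left varies.
- blue_knob (a point): Centre of the top of the black bolt knob, 112 mm above the bench; moves with the bolt. Knob: 22 mm (case x) by 16 mm (y) over its top 12 mm, 16 x 14 mm below, 34 mm tall above the bar. At case x = -20 mm; y = -30 mm with the bolt drawn, +15 mm when home. It is pushed on its -y side, towards +y.
- blue_bolt (a joint): Bolt slide, m: 0 = drawn, grows along the case's +y to 0.045 = fully home in the keeper. It resists with about 1.5 N and stays where it is left.
- blue_catch_top (a point): Centre of the top face of the yellow catch bar: case x = 45 mm, y = -27.5 mm, 98 mm above the bench when up; moves with it. The bar is 30 mm wide (case x) and 125 mm long (y), parallel to the bolt, with 39 mm of free room in x between it and the knob. A fingertip can slide along it.
- blue_catch (a joint): Catch travel, m: 0 = up (its tooth stands in the bolt's comb and locks it), grows downward to 0.012 = bottomed. 3 N starts it, 9 N bottoms it. The bolt is free while it is over 0.006 down; let go part-way, it springs up in the next notch (every 15 mm) and locks the bolt.
- nozzle_a: Loose brass torch nozzle, 22 mm across, 34 mm tall, standing on the red case near its front left corner (bystander).
- nozzle_b: The same kind of brass nozzle standing on the blue case (bystander).
- wrench: Loose steel wrench, 170 mm long, lying in front of the cases on the left (bystander). Origin under its middle.
- lighter: Loose steel spark lighter, a 40 mm cup 20 mm high with a wire handle 80 mm long, lying in front of the cases on the right (bystander). Origin under the cup.
- adaptor: Loose round brass adaptor, 32 mm across, 34 mm tall, standing to the right of the cases (bystander).
- tin: Loose tin with a green band, 64 mm across, 85 mm tall, to the left of the cases (bystander).
- regulator: Loose brass gas regulator with two round dials, about 160 mm wide, 86 mm tall, beyond the cases (bystander).

How it is judged:
By the outcome, as a careful person would: the job done as asked, in the order asked, and still so for the second after the job is handed in, with the robot touching nothing.
It also fails if it takes over 38 s, if anything falls off the work surface, if the arm or the gripper's body presses on something with over 40 N, if the wrist force passes 120 N, or if a joint passes its speed limit or range.

## Working session

There is one attempt and no reset: what is moved stays moved. The work goes in short steps, Python scripts to look and compute and a tool call to move; the robot and the scene stay as the last step left them, time stands still between calls to the robot, and variables do not carry over. Pictures are saved under pics/ and viewed, at most 10 in all, crops included, and the job is handed in when it is done.

Besides the shell and the picture viewer there is one more tool, called after "Emit:" as a command line: name --argument value ..., lists and objects as JSON in quotes. play_rows: Moves the arm, as the interface text tells. Its arguments: {"type":"object","properties":{"translation":{"type":"array","items":{"type":"array","items":{"type":"number","minimum":-1,"maximum":1}}},"twist":{"type":"array","items":{"type":"array","items":{"type":"number","minimum":-1,"maximum":1}}},"gripper":{"type":"array","items":{"type":"number"}}},"required":["translation","twist","gripper"]}

```bash
mkdir -p pics
python3 - <<'E'
from bench import robot
import cv2,numpy as np
for c in("top","scene"):
    cv2.imwrite(f"pics/{c}0.png",robot.snapshot(c)[:,:,::-1])
    for n in("red_case","red_knob","red_catch_top","blue_knob","blue_catch_top","nozzle_a"):
        print(c,n,[(np.round(d["centre"],4).tolist(),round(d["score"],2)) for d in robot.spot_point(n,c)[:2]])
o=robot.get_obs();print({k:np.round(v,3).tolist() for k,v in o.items()})
E
```

```text
top red_case [([0.5041, 0.2256, 0.0011], 0.76)]
top red_knob [([0.494, 0.192, 0.111], 0.73)]
top red_catch_top [([0.5518, 0.2205, 0.0999], 0.56)]
top blue_knob [([0.5349, -0.2358, 0.1119], 0.86)]
top blue_catch_top [([0.5902, -0.2697, 0.0923], 0.65), ([0.3018, -0.2513, -0.0016], 0.22)]
top nozzle_a [([0.5374, -0.114, 0.0622], 0.53), ([0.389, 0.2848, 0.0636], 0.44)]
scene red_case [([0.5019, 0.225, -0.0002], 0.84)]
scene red_knob [([0.4953, 0.1901, 0.1135], 0.52), ([0.5874, -0.273, 0.0996], 0.18)]
scene red_catch_top [([0.5551, 0.2205, 0.0988], 0.55)]
scene blue_knob [([0.532, -0.2391, 0.1082], 0.91)]
scene blue_catch_top [([0.5879, -0.2699, 0.0967], 0.81), ([0.49, 0.4503, 0.0009], 0.38)]
scene nozzle_a [([0.5375, -0.1108, 0.058], 0.52), ([0.3886, 0.2834, 0.0587], 0.39)]
{'time': 0.7, 'joint_positions': [-1.297, 0.087, 1.371, 0.0, 1.684, -0.103], 'qvel': [0.001, 0.001, 0.001, 0.001, -0.002, 0.0], 'joint_torque': [-0.0, -33.991, -30.252, 0.072, 0.023, 0.0], 'tool_pos': [0.202, -0.511, 0.405], 'ee_rot': [3.141, -0.0, 0.377], 'wrist_force': [-0.794, 0.849, -0.77], 'wrist_torque': [-0.019, -0.028, -0.012], 'finger_force': 0.0, 'width': 0.094}
```

View pics/top0.png

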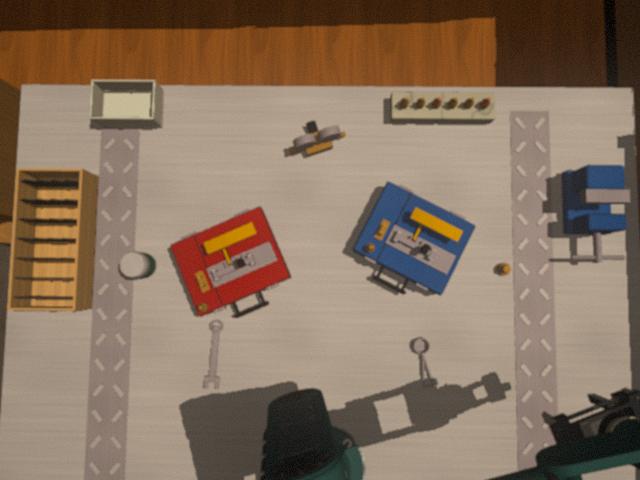

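View pics/scene0.png

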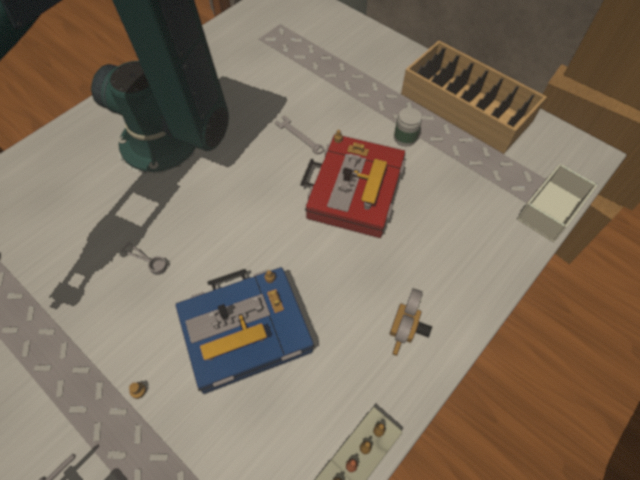

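The top view shows the red case on the left: yellow bar at (230,237), knob at (238,263) and keeper at (200,278). Case +y therefore points left and down in the image. I'll refine the pose from the colour outlines.

```bash
cat > h.py <<'E'
import numpy as np,cv2
from bench import robot
def back(c,uv,z):
    m=robot.camera_model(c);R=cv2.Rodrigues(np.array(m["rvec"]))[0];t=np.array(m["tvec"]).ravel();K=np.array(m["camera_matrix"])
    o=-R.T@t;r=np.linalg.inv(K)@np.c_[uv,np.ones(len(uv))].T;d=(R.T@r).T
    return o+d*((z-o[2])/d[:,2])[:,None]
E
python3 - <<'E'
from h import *
for c in("top","scene"):
    im=cv2.imread(f"pics/{c}0.png");h=cv2.cvtColor(im,cv2.COLOR_BGR2HSV)
    m=cv2.inRange(h,(18,190,120),(32,255,255))
    k=np.ones((5,5),np.uint8)
    m2=cv2.morphologyEx(m,cv2.MORPH_OPEN,k)
    n,l,s,ce=cv2.connectedComponentsWithStats(m2)
    for i in range(1,n):
        if s[i,4]<100: continue
        ys,xs=np.where(l==i);w=back(c,np.c_[xs,ys],.098)[:,:2]
        (cx,cy),sz,a=cv2.minAreaRect((w*1000).astype(np.float32))
        ev=np.linalg.eigh(np.cov(w.T))[1][:,1]; 
        print(c,s[i],"rect",round(cx),round(cy),np.round(sz,1),a,"mean",w.mean(0).round(4),"long axis deg",np.degrees(np.arctan2(ev[1],ev[0])).round(1))
im=cv2.imread("pics/scene0.png")[120:250,290:420];cv2.imwrite("pics/crop.png",cv2.resize(im,None,fx=4.5,fy=4.5,interpolation=2))
E
```

```text
top [412 210  49  29 586] rect 590 -266 [120.8  27.6] 63.524471282958984 mean [ 0.5908 -0.2664] long axis deg 64.1
top [205 224  50  29 647] rect 553 218 [ 32.3 124.7] 24.25060272216797 mean [0.5538 0.2188] long axis deg 114.0
```

View pics/crop.png

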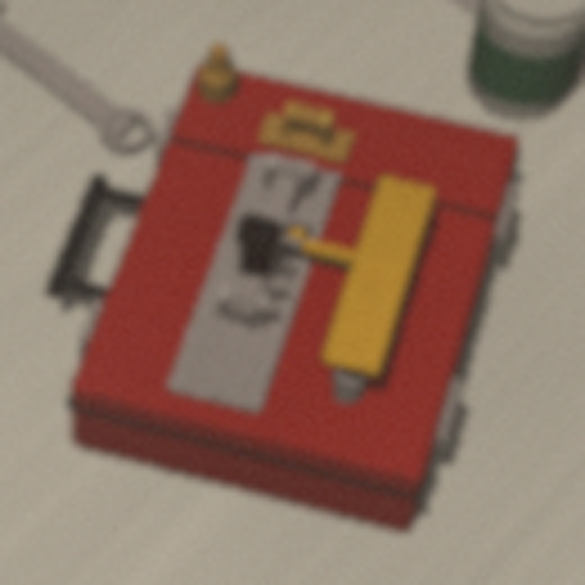

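Emit:
play_rows --translation '[[0, -1, 0], [0.35, -1, 0], [0.5, -1, 0], [0.5, -1, 0], [0.5, -1, 0], [0.5, -1, 0], [0.5, -1, 0], [0.5, -1, 0]]' --twist '[[0, 0, 0], [0, 0, 0], [0, 0, 0], [0, 0, 0], [0, 0, 0], [0, 0, 0], [0, 0, 0], [0, 0, 0]]' --gripper '[0.2, 0.2, 0.2, 0.2, 0.2, 0.2, 0.2, 0.2]'

```text
time: 1.5
tool_pos: [0.2087, -0.1628, 0.4048]
ee_rot: [3.14, -0.001, 0.375]
wrist_force: [0.5, -0.6, 0.1]
width: 0.0563
finger_force: 0.0
```

The crop confirms the red layout: knob at (258,243), catch bar at (380,275), with its tooth arm ending just beside the knob. The measured yaw is about 24.2°, with the catch at (0.5535, 0.2195) and the knob at (0.495, 0.1905), which agrees with the case geometry.

Emit:
play_rows --translation '[[0.9, -0.42, 0], [0.9, -0.42, 0], [0.9, -0.42, 0], [0.9, -0.42, 0], [0.9, -0.42, 0], [0.9, -0.42, 0], [0.9, -0.42, 0], [0.9, -0.42, 0]]' --twist '[[0, 0, 0], [0, 0, 0], [0, 0, 0], [0, 0, 0], [0, 0, 0], [0, 0, 0], [0, 0, 0], [0, 0, 0]]' --gripper '[0.2, 0.2, 0.2, 0.2, 0.2, 0.2, 0.2, 0.2]'

```text
time: 2.3
tool_pos: [0.4284, 0.0681, 0.4049]
ee_rot: [3.141, -0.001, 0.378]
wrist_force: [0.2, -1.6, 0.5]
width: 0.0565
finger_force: 0.0
```

Emit:
play_rows --translation '[[0.9, -0.42, 0], [0.9, -0.42, 0], [0.9, -0.42, 0], [0.9, -0.42, 0], [0, 0, 0], [0, 0, 0], [0, 0, 0], [0, 0, 0]]' --twist '[[0, 0, 0], [0, 0, 0], [0, 0, 0], [0, 0, 0], [0, 0, -1], [0, 0, -1], [0, 0, -1], [0, 0, -1]]' --gripper '[0.2, 0.2, 0.2, 0.2, 0.2, 0.2, 0.2, 0.2]'

```text
time: 3.1
tool_pos: [0.5369, 0.182, 0.4045]
ee_rot: [-3.141, 0.0, 0.781]
wrist_force: [0.5, 0.2, 0.4]
width: 0.0562
finger_force: 0.0
```

Emit:
play_rows --translation '[[0, 0, 0.3], [0, 0, 0.3], [0, 0, 0.3], [0, 0, 0.3], [0, 0, 0.3], [0, 0, 0], [0, 0, 0], [0, 0, 0]]' --twist '[[0, 0, -1], [0, 0, -1], [0, 0, -1], [0, 0, -1], [0, 0, -1], [0, 0, -1], [0, 0, -1], [0, 0, -1]]' --gripper '[0.2, 0.2, 0.2, 0.2, 0.2, 0.2, 0.2, 0.2]'

```text
time: 3.9
tool_pos: [0.5367, 0.1818, 0.3445]
ee_rot: [-3.141, 0.0, 1.581]
wrist_force: [-0.8, 0.5, -0.5]
width: 0.0565
finger_force: 0.0
```

Emit:
play_rows --translation '[[0, 0, 0], [0, 0, 0], [0, 0, 0], [0, 0, 0], [0, 0, 0], [0, 0, 0], [0, 0, 0]]' --twist '[[0, 0, -1], [0, 0, -1], [0, 0, -1], [0, 0, -1], [0, 0, -0.2], [0, 0, 0], [0, 0, 0]]' --gripper '[0.2, 0.2, 0.2, 0.2, 0.2, 0.2, 0.2]'

```text
time: 4.6
tool_pos: [0.5368, 0.1818, 0.3447]
ee_rot: [-3.142, 0.0, 1.995]
wrist_force: [-0.2, 0.2, 1.0]
width: 0.0566
finger_force: 0.0
```

Emit:
play_rows --translation '[[0, -0.03, 0.2], [0, 0, 0.3], [0, 0, 0.3], [0, 0, 0.2], [0, 0, 0]]' --twist '[[0, 0, 0], [0, 0, 0], [0, 0, 0], [0, 0, 0], [0, 0, 0]]' --gripper '[0.2, 0.2, 0.2, 0.2, 0.2]'

```text
time: 5.1
tool_pos: [0.5351, 0.1812, 0.302]
ee_rot: [-3.137, -0.001, 1.997]
wrist_force: [-0.8, -0.8, -0.2]
width: 0.0564
finger_force: 0.0
```

Run:
```python
from h import *
for c,(y,x) in {"scene":(100,280),"top":(180,150)}.items():
    im=robot.snapshot(c)[y:y+150,x:x+160,::-1]
    cv2.imwrite(f"pics/{c}1.png",cv2.resize(im,None,fx=4,fy=4,interpolation=2))
```

```text
(no output)
```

View pics/scene1.png

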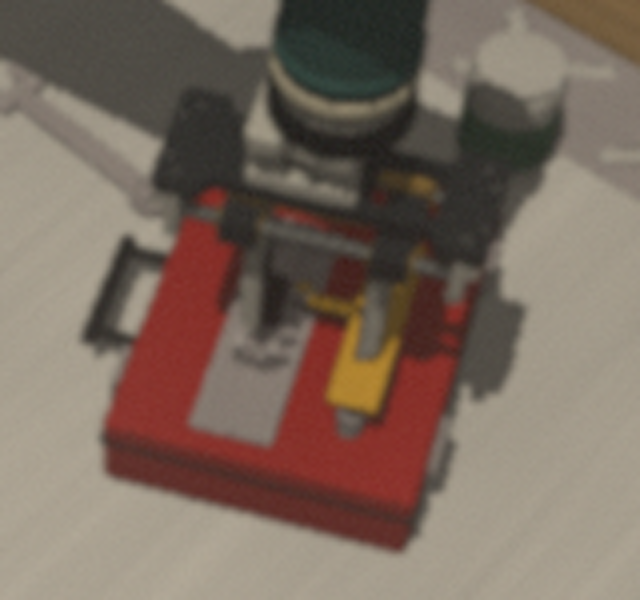

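The right finger is over the yellow bar (370,350) and the left finger is just on the −y side of the knob (260,330). I'll press down now.

Emit:
play_rows --translation '[[0, 0, 0.1], [0, 0, 0.1], [0, 0, 0.1], [0, 0, 0.08], [0, 0, 0], [0, 0, 0]]' --twist '[[0, 0, 0], [0, 0, 0], [0, 0, 0], [0, 0, 0], [0, 0, 0], [0, 0, 0]]' --gripper '[0.2, 0.2, 0.2, 0.2, 0.2, 0.2]'

```text
time: 5.8
tool_pos: [0.5359, 0.1814, 0.2906]
ee_rot: [3.14, 0.001, 1.997]
wrist_force: [-0.7, -0.8, 5.1]
width: 0.057
finger_force: 2.6
```

Emit:
play_rows --translation '[[0, 0, 0.1], [0, 0, 0], [0, 0, 0]]' --twist '[[0, 0, 0], [0, 0, 0], [0, 0, 0]]' --gripper '[0.2, 0.2, 0.2]'

```text
time: 6.1
tool_pos: [0.5359, 0.1814, 0.287]
ee_rot: [3.139, 0.001, 1.997]
wrist_force: [-1.3, -0.8, 6.3]
width: 0.0565
finger_force: 3.4
```

Emit:
play_rows --translation '[[0, 0, 0.05], [0, 0, 0], [0, 0, 0]]' --twist '[[0, 0, 0], [0, 0, 0], [0, 0, 0]]' --gripper '[0.2, 0.2, 0.2]'

```text
time: 6.4
tool_pos: [0.5359, 0.1814, 0.2853]
ee_rot: [3.139, 0.001, 1.997]
wrist_force: [-2.5, -0.4, 8.1]
width: 0.0563
finger_force: 3.8
```

Run:
```python
from h import *
f=[]
for i in range(6):
    robot.snapshot("top");o=robot.get_obs();f.append(np.r_[o["wrist_force"],o["tool_pos"][2]])
print(np.mean(f,0),np.std(f,0))
```

```text
[-2.18862106 -0.67752692  7.53345076  0.28533251] [3.90661383e-01 5.95838682e-01 3.01013723e-01 1.04985905e-05]
```

Emit:
play_rows --translation '[[0.1, 0, 0], [0.15, 0, 0], [0.15, 0, 0], [0.15, 0, 0], [0.15, 0, 0], [0.1, 0, 0], [0, 0, 0], [0, 0, 0]]' --twist '[[0, 0, 0], [0, 0, 0], [0, 0, 0], [0, 0, 0], [0, 0, 0], [0, 0, 0], [0, 0, 0], [0, 0, 0]]' --gripper '[0.2, 0.2, 0.2, 0.2, 0.2, 0.2, 0.2, 0.2]'

```text
time: 7.5
tool_pos: [0.5238, 0.2094, 0.2859]
ee_rot: [3.136, 0.005, 1.996]
wrist_force: [1.1, -5.4, 7.2]
width: 0.0563
finger_force: 3.9
```

Emit:
play_rows --translation '[[0.15, 0, 0], [0.15, 0, 0], [0.1, 0, 0], [0, 0, 0], [0, 0, 0]]' --twist '[[0, 0, 0], [0, 0, 0], [0, 0, 0], [0, 0, 0], [0, 0, 0]]' --gripper '[0.2, 0.2, 0.2, 0.2, 0.2]'

```text
time: 8.0
tool_pos: [0.5173, 0.224, 0.2859]
ee_rot: [3.136, 0.005, 1.996]
wrist_force: [2.4, -4.4, 7.0]
width: 0.0565
finger_force: 3.9
```

Run:
```python
from h import *
for c,(y,x) in {"scene":(100,280)}.items():
    im=robot.snapshot(c)[y:y+150,x:x+160,::-1]
    cv2.imwrite(f"pics/{c}2.png",cv2.resize(im,None,fx=4,fy=4,interpolation=2))
    for n in ("red_knob","red_catch_top"): print(n,[(np.round(d["centre"],4).tolist(),round(d["score"],2)) for d in robot.spot_point(n,c)[:2]])
```

```text
red_knob [([0.481, 0.2256, 0.1099], 0.73), ([0.5388, -0.112, 0.0596], 0.38)]
red_catch_top [([0.5549, 0.2215, 0.0846], 0.81)]
```

View pics/scene2.png

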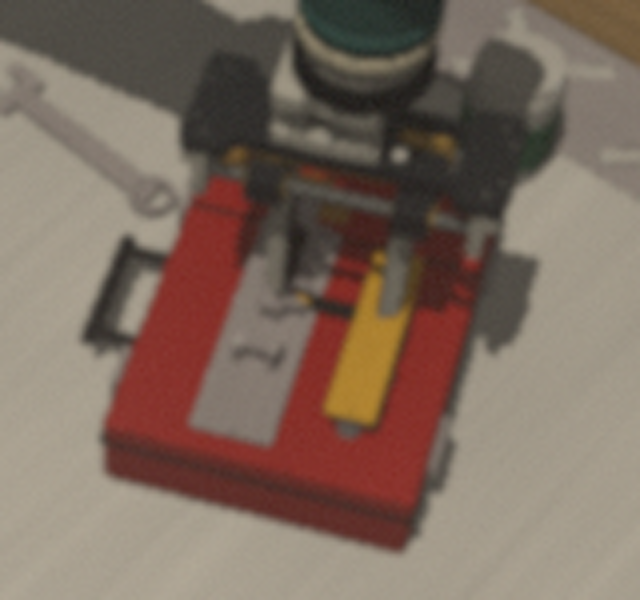

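The finger at (285,280) is pushing the knob along and the catch is down. The knob has travelled about 38 mm, leaving roughly 7 mm.

Emit:
play_rows --translation '[[0.1, 0, 0], [0.08, 0, 0], [0, 0, 0], [0, 0, 0]]' --twist '[[0, 0, 0], [0, 0, 0], [0, 0, 0], [0, 0, 0]]' --gripper '[0.2, 0.2, 0.2, 0.2]'

```text
time: 8.55
tool_pos: [0.5147, 0.2297, 0.286]
ee_rot: [3.136, 0.008, 1.996]
wrist_force: [4.1, -7.8, 7.0]
width: 0.0562
finger_force: 6.3
```

Emit:
play_rows --translation '[[0.05, 0, 0], [0, 0, 0], [0, 0, 0]]' --twist '[[0, 0, 0], [0, 0, 0], [0, 0, 0]]' --gripper '[0.2, 0.2, 0.2]'

```text
time: 8.85
tool_pos: [0.5144, 0.2305, 0.2861]
ee_rot: [3.136, 0.012, 1.995]
wrist_force: [5.0, -11.8, 7.5]
width: 0.0565
finger_force: 8.3
```

Emit:
play_rows --translation '[[0.1, 0, 0], [0, 0, 0], [0, 0, 0]]' --twist '[[0, 0, 0], [0, 0, 0], [0, 0, 0]]' --gripper '[0.2, 0.2, 0.2]'

```text
time: 9.15
tool_pos: [0.5137, 0.232, 0.2862]
ee_rot: [3.136, 0.019, 1.995]
wrist_force: [7.5, -19.5, 7.2]
width: 0.0563
finger_force: 12.6
```

Run:
```python
from h import *
for c in("scene","top"):
    robot.snapshot(c)
    for n in ("red_knob","red_catch_top"): print(c,n,[(np.round(d["centre"],4).tolist(),round(d["score"],2)) for d in robot.spot_point(n,c)[:2]])
```

```text
scene red_knob [([0.5612, -0.2228, 0.0047], 0.63), ([0.475, 0.2315, 0.1133], 0.57)]
scene red_catch_top [([0.5564, 0.216, 0.0865], 0.94), ([0.5035, 0.223, -0.0011], 0.37)]
top red_knob []
top red_catch_top [([0.5549, 0.2202, 0.0887], 0.93), ([0.5654, -0.2212, 0.0011], 0.67)]
```

The bolt is at its end stop: the knob reads (0.475, 0.2315) against an expected (0.477, 0.2315), and the push force is rising. I'll ease back with the catch still down, then lift.

Emit:
play_rows --translation '[[-0.15, 0, 0], [-0.1, 0, 0], [0, 0, 0], [0, 0, -0.2], [0, 0, -0.4], [0, 0, -0.8], [0, 0, -1], [0, 0, -1]]' --twist '[[0, 0, 0], [0, 0, 0], [0, 0, 0], [0, 0, 0], [0, 0, 0], [0, 0, 0], [0, 0, 0], [0, 0, 0]]' --gripper '[0.2, 0.2, 0.2, 0.2, 0.2, 0.2, 0.2, 0.2]'

```text
time: 10.25
tool_pos: [0.5142, 0.2279, 0.4195]
ee_rot: [-3.139, -0.0, 1.997]
wrist_force: [0.3, -0.1, 0.7]
width: 0.0564
finger_force: 0.0
```

Emit:
play_rows --translation '[[-1, 0, 0], [-1, 0, 0], [-1, 0, 0], [-1, 0, 0], [-1, 0, 0], [-1, 0, 0], [0, 0, 0], [0, 0, 0]]' --twist '[[0, 0, 0], [0, 0, 0], [0, 0, 0], [0, 0, 0], [0, 0, 0], [0, 0, 0], [0, 0, 0], [0, 0, 0]]' --gripper '[0.2, 0.2, 0.2, 0.2, 0.2, 0.2, 0.2, 0.2]'

```text
time: 11.05
tool_pos: [0.6139, 0.0087, 0.4183]
ee_rot: [-3.14, -0.002, 1.995]
wrist_force: [-0.4, -0.3, 0.0]
width: 0.0564
finger_force: 0.0
```

Run:
```python
from h import *
for c in("scene","top"):
    im=robot.snapshot(c)
    for n in ("red_knob","red_catch_top"): print(c,n,[(np.round(d["centre"],4).tolist(),round(d["score"],2)) for d in robot.spot_point(n,c)[:2]])
    if c=="scene": cv2.imwrite("pics/scene3.png",cv2.resize(im[100:250,280:440,::-1],None,fx=4,fy=4,interpolation=2))
```

```text
scene red_knob []
scene red_catch_top [([0.5586, 0.2162, 0.0967], 0.7), ([0.5903, -0.2714, 0.0963], 0.6)]
top red_knob [([0.4758, 0.2365, 0.1124], 0.83)]
top red_catch_top [([0.5529, 0.2178, 0.099], 0.79)]
```

View pics/scene3.png

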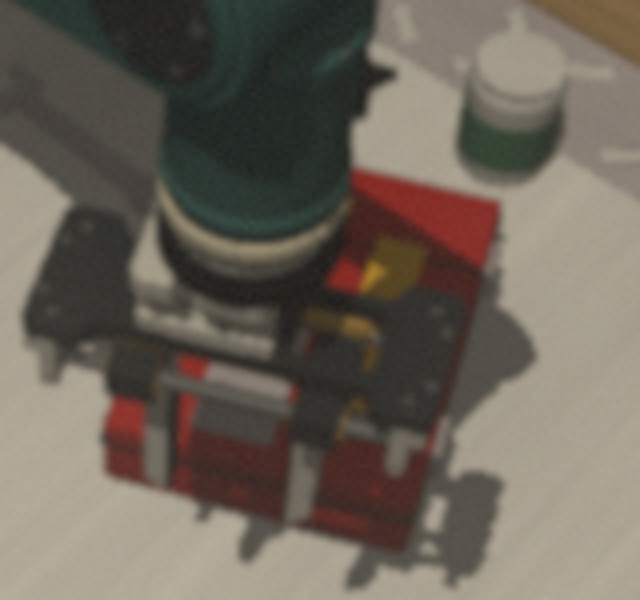

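The arm hides most of the case in the scene view, so I'll take one last look from the top.

Run:
```python
from h import *
cv2.imwrite("pics/top3.png",cv2.resize(robot.snapshot("top")[190:400,100:360,::-1],None,fx=2.8,fy=2.8,interpolation=2))
```

```text
(no output)
```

View pics/top3.png

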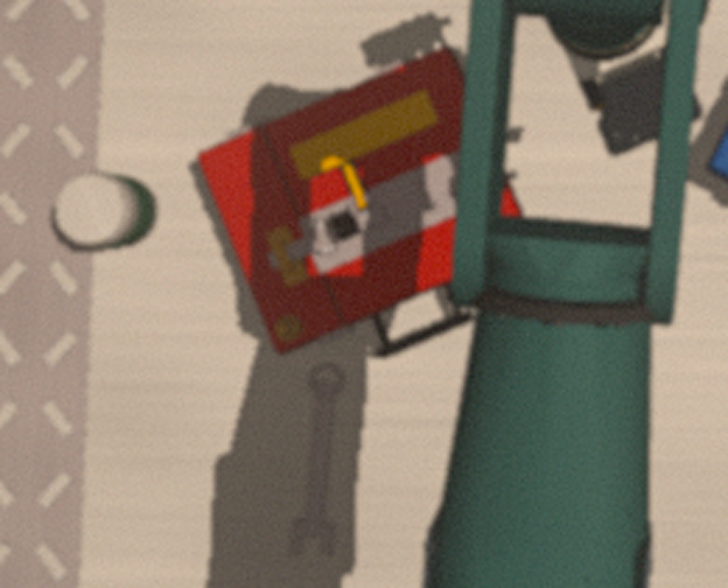

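The knob (342,225) is near the keeper and the bolt passes through it (280,250). The nozzle (288,328), wrench and tin haven't moved.

```bash
python3 -c "
from bench import robot
print(robot.close_job())"
```

```text
the job is handed in; nothing more can be done
None
```

The red case is bolted: the bolt is home in the keeper, the catch has sprung back up to its full height, and the hand is clear; the job was handed in at about 11 s, and the verdict wasn't shown.

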